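Call the welder and hold out the tungsten tube

ROBOT

A 6-joint arm with a two-finger parallel gripper is mounted at the origin on a cart in front of the work surface, level with it; the furniture and walls round the work are solid. World frame = base frame: x ahead of the robot, y to its left, z up, the work surface at z = 0. Lengths are in m, angles in degrees, forces in N, time in s.
With the tool pointing down it reaches from about 0.35 to 0.875 m from the base axis. Payload 4.2 kg.
Tool frame: the origin (TCP) lies on the centre line of the jaws, within the pads' length; the fingertips stand 11 mm ahead of it and the grasp point (between the pads) lies 8 mm behind it; z points along the fingers, y is the line along which they close (so a half turn about z gives the same grasp; the last joint's range is limited). The gripper opens to 87 mm and grips with 3 to 60 N. Pads are 19 mm wide; open, the fingers measure 117 mm over their backs; the gripper's body (75 mm by 190 mm) begins 51 mm behind the grasp point.
Start: joints at [-56.688, 22.042, 0.453, 0, -68.411, -14.817], TCP at [0.198, -0.593, 0.234] pointing down, gripper open.
Joint ranges: [-179.83, 179.83], [-69.29, 118.12], [-61.27, 80.66], [-181.25, 117.63], [-171.15, -9.14], [-177.46, 177.46]. Speed limits (degrees/s): [159.86, 159.86, 180, 180, 180, 180].

INTERFACE

Orientations are given as a 3x3 rotation matrix whose columns are the frame's x, y, z axes.
In Python, from station import r gives the robot as it stands.
- The arm moves only by the tool servo_tool, never from a script. Its argument "commands" is a list that holds one entry, the list of rows, each a list of 7 numbers: the closure, from 0 (fully open) to 1 (shut), then the shift along the tool's x, y, z in mm, then the turn, a rotation vector about the tool's x, y, z in rad. In form: [[[claw, x, y, z, ax, ay, az], ...]]. A call has exactly 5 rows; each row is the pose to reach, as a shift and turn from the pose commanded when the call began, along the tool's axes at that moment; what a row does not reach only later rows make up. A row lasts 1/10 s, in which the tool goes at most 50 mm and 8.59 degrees, less where a joint would pass 70% of its speed; a pose out of reach is approached as far as the arm can. A call with a gripper value outside its range is refused whole. The fingers move at their own pace and stop on an object; the grip force is fixed at half the most. Time passes only in rows, so rows that repeat a pose let the fingers close, or fill a call up. It gives the time, the measured TCP pose, the force, the opening and the grip force at its end, in the units of the state.
- r.sense(): the state, without advancing time (a new reading comes with each control period).
- r.capture(name): name is "side" or "top" or "wrist"; returns a dict with "pixels" (480x640x3 uint8, red, green, blue), "camera_matrix" (3x3 intrinsics, pixels), "R" (3x3) and "t" (3): a world point X has camera coordinates R X + t. Camera axes: x right, y down, z forward; pixel columns grow to the right and rows downward; lengths in m; the calibration is good to about 2 mm. A picture is of the moment at which its call begins. There is no depth.
- r.finish_job(): hands the job in; it is judged then, once.
The state is a dict: "time_s": time; "joints": joint angles; "joint_velocities": joint speeds; "effort": joint torques, N m; "tcp_pos": TCP position; "ee_rot": TCP orientation; "wrist_force": force on the tool from outside, world axes, zero at the start; "moment": the same for the moment, N m; "gripper_width": opening from 0.0 (shut) to 1.0 (fully open); "gripper_force": force on a finger pad.
Only numpy, scipy, OpenCV 4.12 (cv2) and the standard library are available. Lean on these libraries where they do the work, as an engineer would, in place of code of your own. Each camera call takes 0.05 s, during which the arm holds its last target. There are 200 camera calls.

TASK

Call the welder with the green button on the yellow box: press it fully down and let it come back up. Then draw the blue tungsten tube with the white end out of its slanted holder, turn it level and hold it still in the gripper at least 15 cm above the table for the welder to take; finish while holding it there, do not put it down or let go. Leave the marker and everything else where it is.

Things in the scene. Friction and masses are not known exactly. Their poses are not given: they have to be found in the camera images.
- call_button (a joint): travel of the call button: 0 = up, 0.007 m = fully down (downwards into the box). A spring returns it; it needs about 1.5 N to start and 5 N to be fully down
- call_button_top (a point): centre of the top of the round green button (32 mm across, in a black collar 48 mm across and 12 mm high) on a fixed yellow box 80 x 80 x 40 mm; about 63 mm above the table when up; it moves down with the button
- tungsten_tube: closed blue plastic tube of tungstens with a white end, 20 mm thick, 176 mm long, about 0.06 kg. It stands slanted in tube_holder, white end up. Its y axis runs lengthwise, the white end (36 mm long) lies at -y (down to y = -88 mm), the blue foot at +y (y = +88 mm). Origin half-way along on its side: the tube's centre line lies 10 mm from it along the body's +z
- tube_holder: fixed grey holder of the tungsten tube: a piece of square hollow section, 29 mm outside, 23 mm inside, 75 mm deep, welded on a dark foot 100 x 64 x 8 mm, its bore rising at 45 degrees towards the holder's -x (roughly towards the robot). Origin in the underside of the foot; z up. The tube stands loosely in the bore on its closed floor, about 100 mm of it sticking out. Which of the two alike holders stands on the left changes
- tube_holder_mouth (a point): centre of the mouth of the tube's holder, 73.5 mm above the table, 23 mm from the holder's origin towards its -x
- marker_holder: fixed grey holder of the same make, in which the paint marker stands; origin in the underside of its foot
- paint_marker: white paint marker with a yellow end, 16 mm thick, 135 mm long, standing in marker_holder; a bystander. Origin on its side, 8 mm from its long axis, half-way along
- spanner_17: bare combination spanner, 34 x 197 x 9 mm, lying on the table; a bystander. Origin under its middle
- magnet_square_0: red angle magnet for welding, 70 x 84 x 16 mm, lying on the table; a bystander. Origin under its middle
- tape_measure: yellow and black tape measure, 39 x 77 x 66 mm, standing on the table; a bystander. Origin under its middle
- stop_puck_1: grey slotted steel puck, 38 x 41 x 17 mm, lying on the table; a bystander. Origin under its middle
- v_block_0: grey steel V-block, 34 x 40 x 30 mm, on the table; a bystander. Origin under its middle
There are look-alikes about, which are no part of the job. Leave any orange or pink look-alike of the marker_holder alone. Leave any purple look-alike of the tube_holder alone.

How it is judged:
By the outcome, as a careful person would: the job done as asked, in the order asked, and still so for the second after the job is handed in, while the arm keeps its last pose, push and grip.
It also fails if it takes over 56 s, if anything falls off the work surface, if the arm or the gripper's body presses on something with over 40 N, if the wrist force passes 120 N, or if a joint passes its speed limit or range.

## Working session

There is one attempt and no reset: what is moved stays moved. The work goes in short steps, Python scripts to look and compute and a tool call to move; the robot and the scene stay as the last step left them, time stands still between calls to the robot, and variables do not carry over. Pictures are saved under pics/ and viewed, at most 10 in all, crops included, and the job is handed in when it is done.

Besides the shell and the picture viewer there is one more tool, called after "Request:" by a JSON object that holds its "api" and its "payload". servo_tool: Moves the arm, as the interface text tells. Its arguments: {"type":"object","properties":{"commands":{"type":"array","items":{"type":"array","items":{"type":"array","items":{"type":"number"}}}}},"required":["commands"]}

```bash
mkdir -p pics; ls
cat > h.py <<'E'
import numpy as np, cv2
from station import r
def cap(n, f=None):
    c=r.capture(n); 
    for k in("pixels","camera_matrix","R","t"): c[k]=np.array(c[k])
    if f: cv2.imwrite("pics/"+f,c["pixels"][:,:,::-1])
    return c
def ray(c,uv):
    d=c["R"].T@np.linalg.solve(c["camera_matrix"],[uv[0],uv[1],1.]); o=-c["R"].T@c["t"]
    return o,d/np.linalg.norm(d)
def plane(c,uv,z):
    o,d=ray(c,uv); return o+d*(z-o[2])/d[2]
def cross(c1,p1,c2,p2):
    a,d=ray(c1,p1); b,e=ray(c2,p2)
    s=np.linalg.lstsq(np.c_[d,-e],b-a,rcond=None)[0]
    P,Q=a+s[0]*d,b+s[1]*e; return (P+Q)/2,np.linalg.norm(P-Q)
def proj(c,X):
    p=c["camera_matrix"]@(c["R"]@np.array(X)+c["t"]); return p[:2]/p[2]
E
python3 - <<'E'
from h import *
a=cap("side");b=cap("top")
im=np.hstack([a["pixels"],b["pixels"]])[:,:,::-1]
cv2.imwrite("pics/a.png",a["pixels"][:,:,::-1]);cv2.imwrite("pics/b.png",b["pixels"][:,:,::-1])
for c in(a,b):print(-c["R"].T@c["t"],c["R"].T[:,2])
E
```

```text
pics
[ 0.14971229 -1.21200037  0.61891411] [ 0.2655316   0.88241071 -0.3883868 ]
[0.43459245 0.042757   1.34924548] [ 0.08750543 -0.01762367 -0.99600814]
```

View pics/a.png

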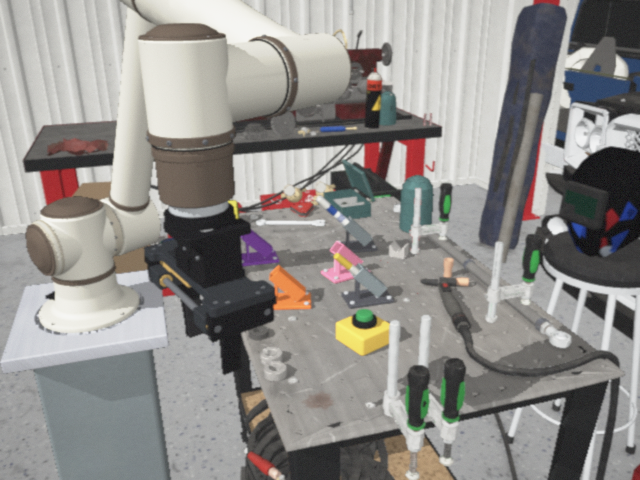

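View pics/b.png

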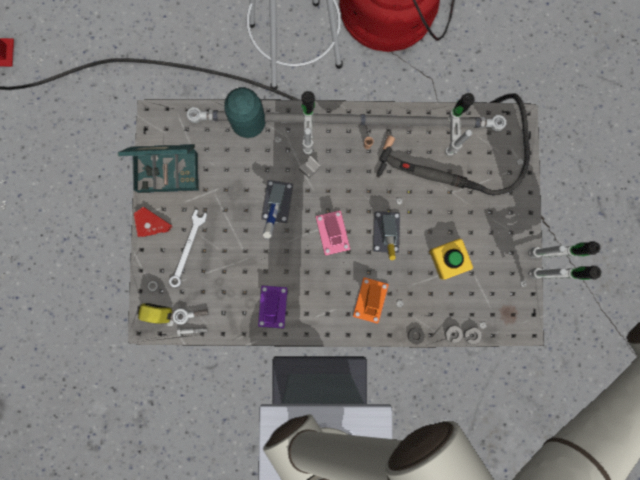

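Top view: the button is at (454,258) and the tube, with its blue band and white tip, at (270,215)–(267,235). In the side view the tube is around (340,215). Possible mix-ups:
- marker in the grey holder at top (388,235), yellow end
- purple holder at (272,307)
- pink holder at (333,232)
- orange holder at (371,300)

I choose the grey holder at top (275,205). Next is a close crop to check it.

Run:
```python
from h import *
a=cap("side");b=cap("top")
A=cv2.resize(a["pixels"][180:260,290:390],None,fx=4,fy=4,interpolation=2)
B=cv2.resize(b["pixels"][170:250,230:330],None,fx=4,fy=4,interpolation=2)
cv2.imwrite("pics/c.png",np.hstack([A,B])[:,:,::-1])
def blob(c,m,roi):
    x0,x1,y0,y1=roi; q=np.zeros_like(m);q[y0:y1,x0:x1]=m[y0:y1,x0:x1]
    v,u=np.nonzero(q); return np.array([u.mean(),v.mean()]),len(u)
def hsv(c):return cv2.cvtColor(c["pixels"],cv2.COLOR_RGB2HSV)
for n,c,roi,broi in(("side",a,(340,390,300,330),(300,390,180,260)),("top",b,(430,480,240,280),(230,310,170,250))):
    h=hsv(c); g=(h[...,0]>45)&(h[...,0]<85)&(h[...,1]>120)&(h[...,2]>50)
    p,k=blob(c,g,roi); print(n,"btn",p,k,plane(c,p,.063))
    bl=(h[...,0]>100)&(h[...,0]<130)&(h[...,1]>120)
    p,k=blob(c,bl,broi); print("blue",p,k)
print(r.sense()["time_s"])
```

```text
side btn [363.72151899 315.52531646] 158 [ 0.50060416 -0.31485384  0.063     ]
blue [331.81818182 209.72727273] 44
top btn [454.64634146 257.98780488] 164 [ 0.50659898 -0.30103657  0.063     ]
blue [271.1038961  214.42857143] 77
0.2
```

View pics/c.png

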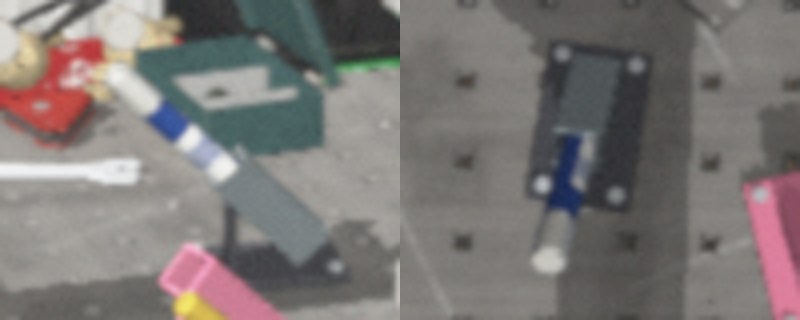

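The crop confirms it: the blue tube has its white tip at side (319.5,198.7) and top (266.7,235.5). The mouth is at side (348,222) and top (273,204).

```bash
cat >> h.py <<'E'
def to(P,Rt=None):
    s=r.sense(); R=np.array(s["ee_rot"]);p=np.array(s["tcp_pos"])
    out=[1000*R.T@(np.array(P)-p)]
    if Rt is not None: out.append(cv2.Rodrigues(R.T@Rt)[0].ravel())
    return [np.round(o,3) for o in out]
E
python3 - <<'E'
from h import *
np.set_printoptions(suppress=True,precision=4)
a=cap("side");b=cap("top")
T,e=cross(a,(319.5,198.7),b,(266.7,235.5));print("tip",T,e)
M,e=cross(a,(348,222),b,(273.2,203.8));print("mouth",M,e,plane(b,(273.2,203.8),.0735))
d=T-M;print(d/np.linalg.norm(d),np.linalg.norm(d))
h=cv2.cvtColor(b["pixels"],cv2.COLOR_RGB2HSV)
# foot of holder corners (crop)
for u,v in((552,42),(652,57),(628,210),(528,192)):print(plane(b,((u-400)/4+230,v/4+170),.008))
s=r.sense();print(np.array(s["ee_rot"]));print(to((.506,-.302,.2)),to((.3,-.4,.25)))
E
```

```text
tip [0.5511 0.136  0.1385] 0.004568359694305905
mouth [0.6284 0.1283 0.0703] 0.00407866520778421 [0.6299 0.1276 0.0735]
[-0.7474  0.0742  0.6602] 0.10338880402297608
[0.698  0.1456 0.008 ]
[0.6892 0.0837 0.008 ]
[0.5938 0.0974 0.008 ]
[0.6043 0.1589 0.008 ]
[[-0.9484 -0.3172 -0.0003]
 [-0.3172  0.9484  0.0006]
 [ 0.0001  0.0007 -1.    ]]
[array([-384.04 ,  177.905,   33.296])] [array([-157.59 ,  150.336,  -16.71 ])]
```

Request:
{"api": "servo_tool", "payload": {"commands": [[[1,-35,30,-5,0,0,0],[1,-70,65,-10,0,0,0],[1,-105,100,-15,0,0,0],[1,-135,130,-17,0,0,0],[1,-160,150,-17,0,0,0]]]}}

```text
time_s: 0.8
tcp_pos: [0.303, -0.3976, 0.2513]
ee_rot: [[-0.948, -0.318, 0.001], [-0.318, 0.948, -0.001], [-0.001, -0.001, -1.0]]
wrist_force: [0.7, -1.0, -0.5]
gripper_width: 0.632
gripper_force: 0.0
```

Request:
{"api": "servo_tool", "payload": {"commands": [[[1,-45,6,10,0,0,0],[1,-90,12,25,0,0,0],[1,-135,18,50,0,0,0],[1,-180,24,75,0,0,0],[1,-224,28,100,0,0,0]]]}}

```text
time_s: 1.3
tcp_pos: [0.504, -0.3025, 0.1522]
ee_rot: [[-0.948, -0.318, 0.001], [-0.318, 0.948, -0.0], [-0.001, -0.001, -1.0]]
wrist_force: [0.1, -1.3, 0.9]
gripper_width: 0.174
gripper_force: 0.0
```

Run:
```python
from h import *
c=cap("wrist","w1.png")
h=cv2.cvtColor(c["pixels"],cv2.COLOR_RGB2HSV);g=((h[...,0]>45)&(h[...,0]<85)&(h[...,1]>120)&(h[...,2]>50)).astype(np.uint8)
n,l,st,ce=cv2.connectedComponentsWithStats(g)
i=1+np.argsort(-st[1:,4])[:3]
for k in i:print(st[k],ce[k],plane(c,ce[k],.063))
s=r.sense();print(s["tcp_pos"],s["time_s"],s["gripper_width"]);print(np.array(s["ee_rot"]))
```

```text
[ 289  214   54   56 2406] [315.42643392 241.84164589] [ 0.50390753 -0.30136196  0.063     ]
[ 0.50765079 -0.2999087   0.14695057] 1.35 0.1268568271444091
[[-0.9471677  -0.32072765 -0.00266838]
 [-0.320733    0.94716776  0.00189275]
 [ 0.00192035  0.00264858 -0.99999465]]
```

View pics/w1.png

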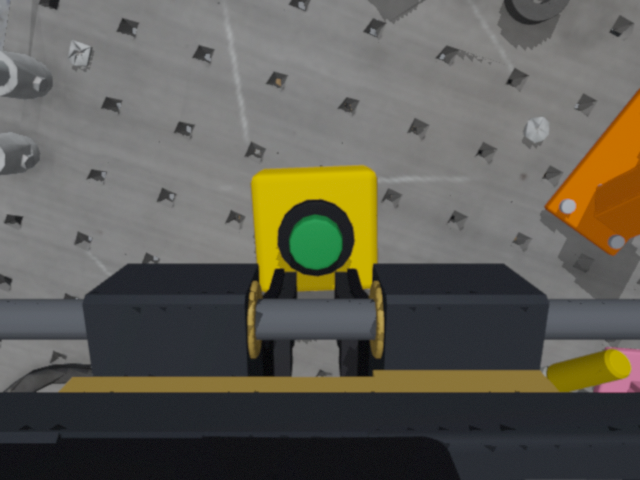

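Request:
{"api": "servo_tool", "payload": {"commands": [[[1,2,0,20,0,0,0],[1,2,0,40,0,0,0],[1,2,0,58,0,0,0],[1,2,0,66,0,0,0],[1,2,0,70,0,0,0]]]}}

```text
time_s: 1.85
tcp_pos: [0.5003, -0.3043, 0.082]
ee_rot: [[-0.948, -0.317, -0.001], [-0.317, 0.948, 0.0], [0.001, 0.001, -1.0]]
wrist_force: [0.4, 0.7, 0.8]
gripper_width: 0.006
gripper_force: 0.0
```

Request:
{"api": "servo_tool", "payload": {"commands": [[[1,0,0,2,0,0,0],[1,0,0,4,0,0,0],[1,0,0,6,0,0,0],[1,0,0,8,0,0,0],[1,0,0,8,0,0,0]]]}}

```text
time_s: 2.35
tcp_pos: [0.5005, -0.3042, 0.0747]
ee_rot: [[-0.948, -0.317, 0.0], [-0.317, 0.948, 0.0], [-0.0, 0.0, -1.0]]
wrist_force: [0.5, -0.8, -1.0]
gripper_width: 0.004
gripper_force: 0.0
```

Request:
{"api": "servo_tool", "payload": {"commands": [[[1,0,0,2,0,0,0],[1,0,0,4,0,0,0],[1,0,0,6,0,0,0],[1,0,0,8,0,0,0],[1,0,0,8,0,0,0]]]}}

```text
time_s: 2.85
tcp_pos: [0.5007, -0.3044, 0.0674]
ee_rot: [[-0.948, -0.318, 0.0], [-0.318, 0.948, -0.0], [-0.0, -0.001, -1.0]]
wrist_force: [-2.0, 0.8, 6.5]
gripper_width: 0.004
gripper_force: 3.3
```

Request:
{"api": "servo_tool", "payload": {"commands": [[[1,0,0,1,0,0,0],[1,0,0,2,0,0,0],[1,0,0,2,0,0,0],[1,0,0,2,0,0,0],[1,0,0,2,0,0,0]]]}}

```text
time_s: 3.35
tcp_pos: [0.5008, -0.3044, 0.0672]
ee_rot: [[-0.948, -0.318, 0.001], [-0.318, 0.948, -0.001], [-0.0, -0.001, -1.0]]
wrist_force: [-4.2, 4.0, 15.5]
gripper_width: 0.006
gripper_force: 7.7
```

The force rose from 6.5 N to 15.5 N with no further travel, so the button is fully down. Releasing now.

Request:
{"api": "servo_tool", "payload": {"commands": [[[1,0,0,-4,0,0,0],[1,0,0,-8,0,0,0],[1,0,0,-14,0,0,0],[1,0,0,-30,0,0,0],[0.5,0,0,-60,0,0,0]]]}}

```text
time_s: 3.85
tcp_pos: [0.4988, -0.3035, 0.1225]
ee_rot: [[-0.949, -0.316, -0.006], [-0.317, 0.949, 0.003], [0.005, 0.004, -1.0]]
wrist_force: [0.5, 0.6, -0.0]
gripper_width: 0.037
gripper_force: 0.0
```

Request:
{"api": "servo_tool", "payload": {"commands": [[[0,0,0,-40,0,0,0],[0,0,0,-80,0,0,0],[0,0,0,-120,0,0,0],[0,0,0,-120,0,0,0],[0,0,0,-120,0,0,0]]]}}

```text
time_s: 4.35
tcp_pos: [0.5008, -0.3041, 0.2453]
ee_rot: [[-0.948, -0.317, 0.002], [-0.317, 0.948, 0.0], [-0.002, -0.0, -1.0]]
wrist_force: [1.0, -0.5, -0.9]
gripper_width: 0.465
gripper_force: 0.0
```

Run:
```python
from h import *
Rt=np.array([[-.990,.142,0],[.142,.990,0],[0,0,-1.]])
print(to((.583,.132,.25),Rt),r.sense()["tcp_pos"],r.sense()["joints"])
a=cap("side")
h=cv2.cvtColor(a["pixels"],cv2.COLOR_RGB2HSV)[300:330,340:390];g=(h[...,0]>45)&(h[...,0]<85)&(h[...,1]>120)&(h[...,2]>50)
v,u=np.nonzero(g);print(u.mean()+340,v.mean()+300,len(u))
```

```text
[array([-216.193,  387.553,   -4.471]), array([0.   , 0.002, 0.465])] [ 0.5007899  -0.30409139  0.24526653] [-1.54616843e+01  1.77340889e+01 -4.23651291e+00 -4.63462678e-02
 -6.79232417e+01 -5.60433916e+01]
363.6981132075472 315.54088050314465 159
```

Request:
{"api": "servo_tool", "payload": {"commands": [[[0,-20,39,-4,0,0,0.09],[0,-43,78,-8,0,0,0.19],[0,-65,117,-10,0,0,0.28],[0,-87,156,-10,0,0,0.37],[0,-108,194,-10,0,0,0.465]]]}}

```text
time_s: 4.9
tcp_pos: [0.5407, -0.0842, 0.2527]
ee_rot: [[-0.989, 0.146, -0.004], [0.146, 0.989, -0.0], [0.004, -0.001, -1.0]]
wrist_force: [0.7, 0.3, 0.4]
gripper_width: 0.956
gripper_force: 0.0
```

Request:
{"api": "servo_tool", "payload": {"commands": [[[0,0,48,0,0,0,0],[0,0,95,0,0,0,0],[0,0,140,0,0,0,0],[0,0,185,0,0,0,0],[0,0,222,0,0,0,0]]]}}

```text
time_s: 5.4
tcp_pos: [0.5722, 0.1359, 0.2523]
ee_rot: [[-0.99, 0.141, -0.004], [0.141, 0.99, -0.001], [0.004, -0.002, -1.0]]
wrist_force: [0.6, 0.3, -0.3]
gripper_width: 1.002
gripper_force: 0.0
```

Run:
```python
from h import *
c=cap("wrist","w2.png")
s=r.sense();print(s["tcp_pos"],s["time_s"],s["gripper_width"]);print(np.array(s["ee_rot"]))
for X in((.6236,.1247,.0735),(.583,.132,.116),(.555,.136,.144)):print(proj(c,X))
```

```text
[0.57331564 0.14000008 0.25187776] 5.45 0.9970452244045004
[[-9.90510459e-01  1.37418504e-01 -2.27718583e-03]
 [ 1.37418796e-01  9.90513036e-01  2.83426366e-05]
 [ 2.25947705e-03 -2.84854457e-04 -9.99997407e-01]]
[309.48647044 276.4127499 ]
[310.53149069 240.83242133]
[309.84301607 208.04297195]
```

View pics/w2.png

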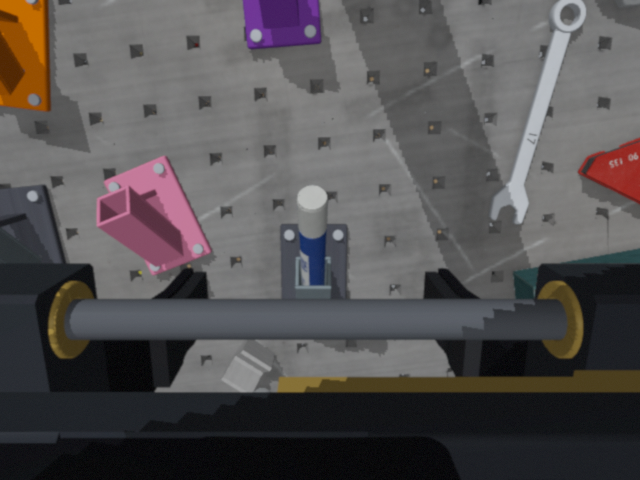

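The wrist view shows the tube between the open fingers: tip at (312,197), mouth at (313,275), and the finger centre line at about column 316. It is well centred, so I descend.

Request:
{"api": "servo_tool", "payload": {"commands": [[[0,-8,0,35,0,0,0],[0,-8,0,70,0,0,0],[0,-8,0,105,0,0,0],[0,-8,0,130,0,0,0],[0,-8,0,144,0,0,0]]]}}

```text
time_s: 5.95
tcp_pos: [0.5782, 0.1313, 0.1059]
ee_rot: [[-0.99, 0.142, -0.008], [0.142, 0.99, -0.003], [0.007, -0.004, -1.0]]
wrist_force: [0.9, 0.6, -0.2]
gripper_width: 1.001
gripper_force: 0.0
```

Request:
{"api": "servo_tool", "payload": {"commands": [[[0.3,0,0,0,0,0,0],[0.6,0,0,0,0,0,0],[0.7,0,0,0,0,0,0],[0.7,0,0,0,0,0,0],[0.7,0,0,0,0,0,0]]]}}

```text
time_s: 6.45
tcp_pos: [0.5812, 0.1328, 0.1116]
ee_rot: [[-0.99, 0.142, 0.001], [0.142, 0.99, 0.001], [-0.001, 0.001, -1.0]]
wrist_force: [-0.3, 0.2, 0.2]
gripper_width: 0.632
gripper_force: 0.0
```

Request:
{"api": "servo_tool", "payload": {"commands": [[[0.8,0,0,0,0,0,0],[0.9,0,0,0,0,0,0],[1,0,0,0,0,0,0],[1,0,0,0,0,0,0],[1,0,0,0,0,0,0]]]}}

```text
time_s: 6.95
tcp_pos: [0.5808, 0.1326, 0.1107]
ee_rot: [[-0.99, 0.142, -0.0], [0.142, 0.99, -0.0], [0.0, -0.0, -1.0]]
wrist_force: [0.4, 0.4, 0.1]
gripper_width: 0.21
gripper_force: 30.0
```

Request:
{"api": "servo_tool", "payload": {"commands": [[[1,3,0,-3,0,0,0],[1,7,0,-7,0,0,0],[1,12,0,-12,0,0,0],[1,16,0,-16,0,0,0],[1,20,0,-20,0,0,0]]]}}

```text
time_s: 7.45
tcp_pos: [0.5604, 0.1355, 0.1312]
ee_rot: [[-0.99, 0.142, -0.0], [0.142, 0.99, 0.0], [0.0, 0.0, -1.0]]
wrist_force: [0.1, -0.1, -0.5]
gripper_width: 0.211
gripper_force: 30.0
```

Request:
{"api": "servo_tool", "payload": {"commands": [[[1,6,0,-6,0,0,0],[1,12,0,-12,0,0,0],[1,18,0,-18,0,0,0],[1,24,0,-24,0,0,0],[1,30,0,-30,0,0,0]]]}}

```text
time_s: 7.95
tcp_pos: [0.5308, 0.1398, 0.1613]
ee_rot: [[-0.99, 0.142, 0.0], [0.142, 0.99, 0.0], [-0.0, 0.0, -1.0]]
wrist_force: [-0.1, 0.5, -0.6]
gripper_width: 0.212
gripper_force: 30.0
```

Request:
{"api": "servo_tool", "payload": {"commands": [[[1,8,0,-8,0,0,0],[1,16,0,-16,0,0,0],[1,24,0,-26,0,0,0],[1,32,0,-40,0,0,0],[1,40,0,-60,0,0,0]]]}}

```text
time_s: 8.45
tcp_pos: [0.4906, 0.1452, 0.2214]
ee_rot: [[-0.99, 0.142, -0.001], [0.142, 0.99, -0.001], [0.001, -0.001, -1.0]]
wrist_force: [-0.2, 0.0, -1.5]
gripper_width: 0.211
gripper_force: 30.0
```

Run:
```python
from h import *
a=cap("side")
cv2.imwrite("pics/d.png",cv2.resize(a["pixels"][100:300,200:440],None,fx=2.5,fy=2.5)[:,:,::-1])
```

```text
(no output)
```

View pics/d.png

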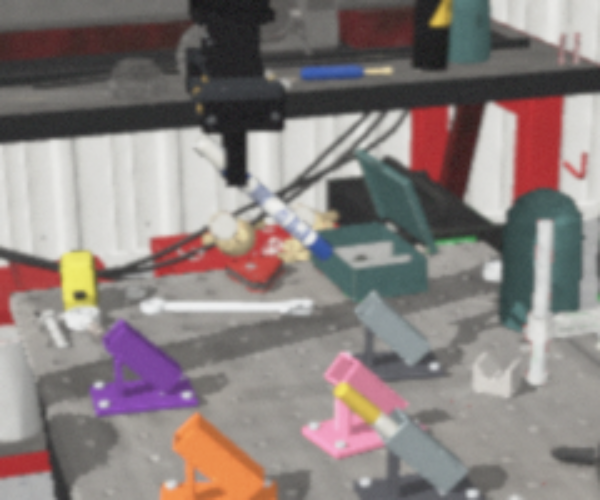

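The tube is clear of its holder, with the foot at crop (322,250), the tip at (200,145) and the slant unchanged. The marker hasn't moved. Next I lift it and turn it level.

Request:
{"api": "servo_tool", "payload": {"commands": [[[1,0,0,-16,0,-0.08,0],[1,0,0,-32,0,-0.16,0],[1,0,0,-48,0,-0.24,0],[1,0,0,-56,0,-0.32,0],[1,0,0,-60,0,-0.4,0]]]}}

```text
time_s: 9.0
tcp_pos: [0.4919, 0.1461, 0.283]
ee_rot: [[-0.909, 0.141, 0.391], [0.131, 0.99, -0.053], [-0.395, 0.003, -0.919]]
wrist_force: [-0.3, -0.9, -0.5]
gripper_width: 0.209
gripper_force: 30.0
```

Request:
{"api": "servo_tool", "payload": {"commands": [[[1,0,0,0,0,-0.09,0],[1,0,0,0,0,-0.18,0],[1,0,0,0,0,-0.27,0],[1,0,0,0,0,-0.34,0],[1,0,0,0,0,-0.385,0]]]}}

```text
time_s: 9.5
tcp_pos: [0.5047, 0.1167, 0.3317]
ee_rot: [[-0.762, 0.098, 0.64], [0.07, 0.995, -0.068], [-0.644, -0.007, -0.765]]
wrist_force: [1.3, -0.4, -2.1]
gripper_width: 0.213
gripper_force: 30.0
```

Run:
```python
from h import *
a=cap("side");b=cap("top")
A=cv2.resize(a["pixels"][90:240,190:390],None,fx=2,fy=2);B=cv2.resize(b["pixels"][150:300,200:400],None,fx=2,fy=2)
cv2.imwrite("pics/e.png",np.hstack([A,B])[:,:,::-1])
s=r.sense();print(s["tcp_pos"],np.array(s["ee_rot"]),s["joints"])
```

```text
[0.50471258 0.11650377 0.33181804] [[-0.7619143   0.09896345  0.64007252]
 [ 0.07207094  0.99507459 -0.06806125]
 [-0.64365548 -0.00572621 -0.76529395]] [  38.57776578   -8.07280361  -46.95304798   55.7228946   -33.18984667
 -177.4165766 ]
```

View pics/e.png

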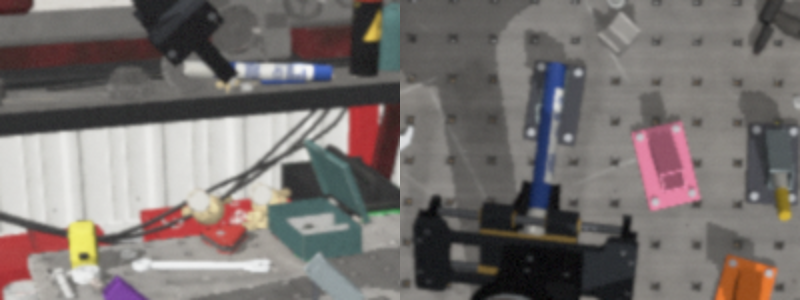

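The tube is 5° short of level because joint 6 ran to the end of its range. Yawing the tool into the arm's plane will back it off.

Request:
{"api": "servo_tool", "payload": {"commands": [[[1,0,0,0,-0.03,0,-0.035],[1,0,0,0,-0.06,0,-0.07],[1,0,0,0,-0.1,0,-0.12],[1,0,0,0,-0.14,0,-0.17],[1,0,0,0,-0.19,0,-0.22]]]}}

```text
time_s: 10.1
tcp_pos: [0.5048, 0.1174, 0.3296]
ee_rot: [[-0.754, -0.194, 0.628], [-0.151, 0.981, 0.122], [-0.64, -0.003, -0.769]]
wrist_force: [0.1, -0.1, -0.3]
gripper_width: 0.213
gripper_force: 30.0
```

Run:
```python
from h import *
s=r.sense();R=np.array(s["ee_rot"]);print(s["tcp_pos"],R.round(3),np.round(s["joints"],1))
u=R@[.707,0,-.707];print(u)
```

```text
[0.50475217 0.11742405 0.32955933] [[-0.754 -0.194  0.628]
 [-0.151  0.981  0.122]
 [-0.64  -0.003 -0.769]] [  35.    -9.9  -46.1   43.4  -22.3 -149.8]
[-0.9768263  -0.19285529  0.09118778]
```

Request:
{"api": "servo_tool", "payload": {"commands": [[[1,0,0,0,-0.04,0,-0.05],[1,0,0,0,-0.08,-0.02,-0.1],[1,0,0,0,-0.12,-0.04,-0.14],[1,0,0,0,-0.16,-0.06,-0.19],[1,0,0,0,-0.19,-0.09,-0.23]]]}}

```text
time_s: 10.6
tcp_pos: [0.5049, 0.1179, 0.33]
ee_rot: [[-0.619, -0.473, 0.627], [-0.346, 0.881, 0.323], [-0.705, -0.017, -0.709]]
wrist_force: [-0.3, -0.7, -0.2]
gripper_width: 0.21
gripper_force: 30.0
```

Run:
```python
from h import *
s=r.sense();R=np.array(s["ee_rot"]);print(s["tcp_pos"],R.round(3),np.round(s["joints"],1))
print(R@[.707,0,-.707])
a=cap("side");b=cap("top")
A=cv2.resize(a["pixels"][100:180,250:370],None,fx=3.3,fy=3.3);B=cv2.resize(b["pixels"][150:230,230:350],None,fx=3.3,fy=3.3)
A=cv2.resize(A,(396,264));B=cv2.resize(B,(396,264))
cv2.imwrite("pics/f.png",np.hstack([A,B])[:,:,::-1])
```

```text
[0.50493011 0.11791937 0.32998293] [[-0.619 -0.473  0.627]
 [-0.346  0.881  0.323]
 [-0.705 -0.017 -0.709]] [  32.8  -10.7  -40.8   14.8  -15.6 -106.8]
[-0.88095705 -0.47287189  0.00220492]
```

View pics/f.png

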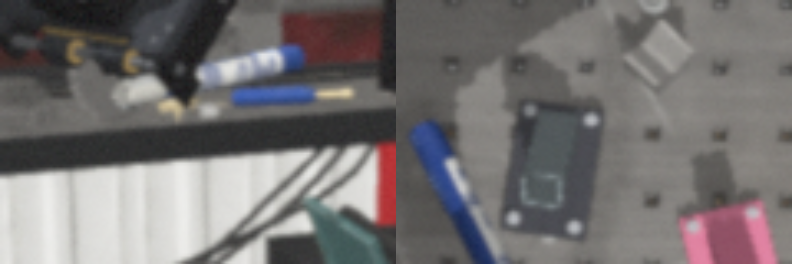

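Run:
```python
from h import *
a=cap("side");b=cap("top");s=r.sense();R=np.array(s["ee_rot"]);G=np.array(s["tcp_pos"])-.008*R[:,2]
F,e=cross(a,(340.9,117),b,(238.8,188.5));print("foot",F,e,"G",G)
o,d=ray(a,(287,128.8));n=np.cross(F-G,[0,0,1]);T=o+d*((F-o)@n)/(d@n);print("tip",T,np.linalg.norm(T-F))
print(s["joint_velocities"],s["wrist_force"])
```

```text
foot [0.62079466 0.17504769 0.32899925] 0.0034283504419676497 G [0.49999501 0.11501086 0.3356642 ]
tip [0.46755258 0.09888713 0.32719869] 0.17113388656421225
[ 0.03678163 -0.01121357 -0.32666484  0.43880785  0.08952137  0.36226056] [ 0.27277253  0.66676162 -1.17194103]
```

The tube is level to under 1° (foot at z 0.329, tip at z 0.327). I'll let it settle, then hand in.

Request:
{"api": "servo_tool", "payload": {"commands": [[[1,0,0,0,0,0,0],[1,0,0,0,0,0,0],[1,0,0,0,0,0,0],[1,0,0,0,0,0,0],[1,0,0,0,0,0,0]]]}}

```text
time_s: 11.3
tcp_pos: [0.505, 0.1174, 0.33]
ee_rot: [[-0.62, -0.471, 0.628], [-0.345, 0.882, 0.321], [-0.705, -0.017, -0.709]]
wrist_force: [-0.2, 0.6, -0.7]
gripper_width: 0.213
gripper_force: 30.0
```

```bash
python3 -c "
from station import r
print(r.sense()['gripper_force'],r.finish_job())"
```

```text
the job is handed in; nothing more can be done
29.999547419138253 None
```

The job is handed in: I pressed the green button fully down and let it come back up, then drew the tube; the gripper now holds it level (within 1°) and still, about 33 cm above the table, at 11.3 s on the robot's clock.

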